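# Third crib layer, then hold the test-chamber lid at 45 degrees

## Task

The lid of the leak-test chamber stands open on its stop and has no stay, so finish the safety crib inside the tub: lay the two loose wooden slats flat as its third layer, crosswise on the second, one straight above each slat of the first layer, and let go of them. Then lower the lid under control and hold it half-way, at 45 degrees from shut, clear of the crib, so that the hinge switch can be set; finish while still holding the lid there. Do not let the lid drop or touch the crib, and do not shift the slats already laid or the other things on the bench.

Things in the scene. Friction and masses are not known exactly. Their poses are not given: they have to be found in the camera images.
- chamber: open grey steel tub of the leak-test chamber, fixed to the bench, 200 (x) x 240 (y) x 54 mm high, walls 5 mm; origin at the centre of its underside on the bench, its +x points to the hinge side (rear), z up. The inner floor is 9 mm above the bench. A black hinge switch (about 30 x 30 x 48 mm) stands outside its rear left corner. The crib is centred 10 mm in front (-x) of the origin. The tub stands turned by up to half a radian.
- lid (a joint): angle of the lid about its rear hinge, rad: 0 shut, growing as it opens, 1.78 on the stop where it rests leaning slightly back at the start; below about 1.57 it falls shut by its own weight (0.7 kg or so, hinge almost free of friction; about 3 N at the handle).
- hinge_mid (a point): middle of the lid's hinge line, on the chamber at x 105, y 0, z 58 mm of its frame; the hinge line runs along the chamber's y axis.
- handle_mid (a point): middle of the lid's handle: a round steel bar 12 mm thick, 110 mm long, parallel to the hinge line, 245 mm from it, carried by two arms 38 mm out from the lid's free edge (32 mm clear gap between bar and edge). It lies 3 mm off the plane through the hinge line towards the lid's upper face. The lid is an aluminium frame 207 x 240 x 10 mm round a clear pane; its x axis points from the handle to the hinge.
- slat_5_mid (a point): wooden packing slat like all six: 120 x 24 x 22 mm high, plain beech; this point is its centre, its x axis along the 120 mm length, z up. One of the two loose ones, lying flat on the bench to the left of the chamber, roughly along x (turned by up to 0.3 rad).
- slat_6_mid (a point): wooden packing slat like all six: 120 x 24 x 22 mm high, plain beech; this point is its centre, its x axis along the 120 mm length, z up. The other loose one, beside slat 5 (either may be the left one), 70 mm or more apart.
- slat_1_mid (a point): wooden packing slat like all six: 120 x 24 x 22 mm high, plain beech; this point is its centre, its x axis along the 120 mm length, z up. First layer of the crib, on the tub's floor, along the chamber's x, about 45 mm to its +y side.
- slat_2_mid (a point): wooden packing slat like all six: 120 x 24 x 22 mm high, plain beech; this point is its centre, its x axis along the 120 mm length, z up. First layer, along the chamber's x, about 45 mm to its -y side.
- slat_3_mid (a point): wooden packing slat like all six: 120 x 24 x 22 mm high, plain beech; this point is its centre, its x axis along the 120 mm length, z up. Second layer, lying across slats 1 and 2 (along the chamber's y), the one nearer the robot; top 53 mm above the bench.
- slat_4_mid (a point): wooden packing slat like all six: 120 x 24 x 22 mm high, plain beech; this point is its centre, its x axis along the 120 mm length, z up. Second layer, across slats 1 and 2, the one nearer the hinge, about 84 mm from slat 3; top 53 mm above the bench.
- end_cap: bystander: square machined end cap 56 x 56 x 18 mm, behind the work; leave it
- piston: bystander: round piston 40 mm across, 14 mm high, behind the work; leave it
- tape: bystander: roll of black tape 58 mm across, 19 mm high, front left; leave it
- end_cap_b: bystander: a second end cap of the same size, farther back; leave it

How it is judged:
By the outcome, as a careful person would: the job done as asked, in the order asked, and still so for the second after the job is handed in, while the arm keeps its last pose, push and grip.
It also fails if it takes over 61 s, if anything falls off the work surface, if the arm or the gripper's body presses on something with over 40 N, if the wrist force passes 120 N, or if a joint passes its speed limit or range.

## Robot

A 7-joint arm with a two-finger parallel gripper is mounted at the origin on a cart in front of the work surface, level with it; the furniture and walls round the work are solid. World frame = base frame: x ahead of the robot, y to its left, z up, the work surface at z = 0. Lengths are in m, angles in rad, forces in N, time in s.
With the tool pointing down it reaches from about 0.4 to 0.85 m from the base axis. Payload 4.5 kg.
Tool frame: the origin (TCP) lies midway between the tips of the shut fingers; the grasp point (between the pads) lies 19 mm behind it; z points along the fingers, y is the line along which they close (so a half turn about z gives the same grasp; the last joint's range is limited). The gripper opens to 88 mm and grips with 3 to 60 N. Pads are 18 mm wide; open, the fingers measure 123 mm over their backs; the gripper's body (75 mm by 187 mm) begins 45 mm behind the grasp point.
Start: joints at [1.377, 0.689, -0.195, 1.565, 0.157, 0.902, -0.215], TCP at [0.141, -0.609, 0.239] pointing down, gripper open.
Joint ranges: [-3.01, 3.01], [-0.46, 2.08], [-1.47, 1.51], [0.13, 2.56], [-1, 4.14], [0.04, 2.09], [-2.66, 2.66]. Speed limits (rad/s): [2.57, 2.57, 3.14, 3.14, 3.14, 3.14, 3.14].

## Interface

Orientations are given as a unit quaternion [x, y, z, w].
In Python, from plant import r gives the robot as it stands. The module is installed in compiled form; this text tells all that it offers.
- The arm moves only by the tool step_arm, never from a script. Its argument "series" is a list of rows, each a list of 7 numbers: the shift along the world's x, y, z in mm, then the turn, a rotation vector about the world's x, y, z in rad, then the closure, from 0 (fully open) to 1 (shut). A call has 1 to 20 rows; each row shifts and turns the commanded pose from where the row before left it; what a row does not reach is not made up. A row lasts 1/10 s, in which the tool goes at most 50 mm and 8.59 degrees, less where a joint would pass 70% of its speed; a pose out of reach is approached as far as the arm can. A call is refused whole if a number of a shift passes 50 or a number of a turn 0.15, either way. A call with a gripper value outside its range is refused whole. The fingers move at their own pace and stop on an object; "force" is the grip in N (left out, the last holds). Time passes only in rows, so rows that do not move let the fingers close. It gives the time, the measured TCP pose, the force, the opening and the grip force at its end, in the units of the state.
- r.get_state(): the state, without advancing time (a new reading comes with each control period).
- r.snapshot(name): name is "scene" or "top"; returns (picture, depth): 400x640x3 uint8, blue, green, red; 400x640 float32, m along the optical axis (not along the pixel's ray), 0 where there is no reading.
- r.get_calibration(name): a dict with "intrinsics" (3x3 intrinsics, pixels), "pose" (4x4, takes a point from camera to world coordinates). Camera axes: x right, y up, looking along -z (the intrinsics and any distortion apply to the point x, -y, -z); pixel columns grow to the right and rows downward; lengths in m; the calibration is good to about 2 mm. A picture is of the moment at which its call begins. get_calibration takes no time and is no camera call.
- r.finish_job(): hands the job in; it is judged then, once.
The state is a dict: "clock": time; "q": joint angles; "qd": joint speeds; "joint_torque": joint torques, N m; "tool_pos": TCP position; "eef_rot": TCP orientation; "contact_force": force on the tool from outside, world axes, zero at the start; "moment": the same for the moment, N m; "opening": opening from 0.0 (shut) to 1.0 (fully open); "finger_force": force on a finger pad.
Only numpy, scipy, OpenCV 4.12 (cv2) and the standard library are available. Lean on these libraries where they do the work, as an engineer would, in place of code of your own. Each camera call takes 0.05 s, during which the arm holds its last target. There are 200 camera calls.

## Working session

There is one attempt and no reset: what is moved stays moved. The work goes in short steps, Python scripts to look and compute and a tool call to move; the robot and the scene stay as the last step left them, time stands still between calls to the robot, and variables do not carry over. Pictures are saved under pics/ and viewed, at most 10 in all, crops included, and the job is handed in when it is done.

Besides the shell and the picture viewer there is one more tool, called after ">>>" in YAML: its name, and indented under it one key for each argument. step_arm: Moves the arm, as the interface text tells. Its arguments: {"type":"object","properties":{"series":{"type":"array"},"force":{"type":"number"}},"required":["series"]}

```bash
mkdir -p pics
python3 - <<'E'
from plant import r
import cv2,numpy as np
for n in("scene","top"):
    p,d=r.snapshot(n); cv2.imwrite(f"pics/{n}0.png",p); np.save(f"{n}0.npy",d)
    c=r.get_calibration(n); print(n,c)
s=r.get_state(); print(s)
E
```

```text
scene {'intrinsics': array([[421.3778817 ,   0.        , 316.99972044],
       [  0.        , 421.3778817 , 195.68241685],
       [  0.        ,   0.        ,   1.        ]]), 'pose': array([[-0.44988513,  0.41544906, -0.79057286, -0.27477105],
       [-0.89272113, -0.18387749,  0.41138553,  0.34944076],
       [ 0.02554118,  0.89083733,  0.4536039 ,  0.51546076],
       [ 0.        ,  0.        ,  0.        ,  1.        ]])}
top {'intrinsics': array([[480.38911962,   0.        , 320.20982051],
       [  0.        , 480.38911962, 195.23655128],
       [  0.        ,   0.        ,   1.        ]]), 'pose': array([[-0.02416344,  0.98533767, -0.16889586,  0.30431673],
       [-0.99954706, -0.02684381, -0.01360436, -0.06748347],
       [-0.0179387 ,  0.16849063,  0.98554001,  1.37478955],
       [ 0.        ,  0.        ,  0.        ,  1.        ]])}
{'clock': 0.1, 'q': array([ 1.37683054,  0.68987815, -0.19451509,  1.56623402,  0.15730336,
        0.90248542, -0.21506565]), 'qd': array([ 6.09149188e-04, -7.76336472e-06, -4.50861852e-04, -1.48705373e-03,
        1.02813573e-04, -1.56247081e-03,  9.19904069e-04]), 'joint_torque': array([-3.31808988e-03, -5.28498888e+01, -1.27129901e+00, -1.53838813e+01,
       -5.25219343e-02,  1.99766138e-03,  8.28081113e-06]), 'tool_pos': array([ 0.14095449, -0.60832385,  0.23800541]), 'eef_rot': array([ 9.93515878e-01,  1.13690580e-01, -1.52948391e-04, -7.92588990e-04]), 'contact_force': array([ 0.54745202, -0.40679079, -0.03382889]), 'moment': array([0.06331381, 0.03287161, 0.0071626 ]), 'finger_force': 0.0, 'opening': 0.9978795395149044}
```

View pics/scene0.png

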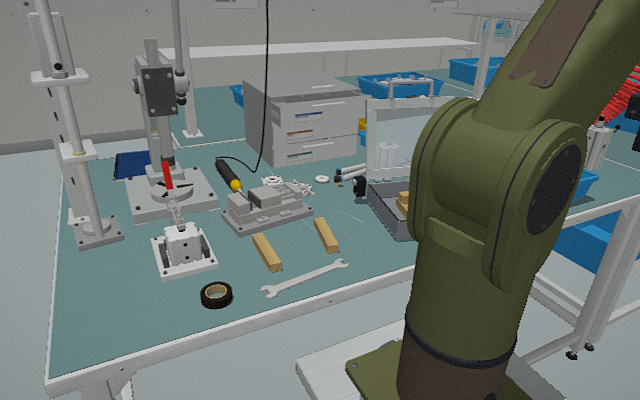

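View pics/top0.png

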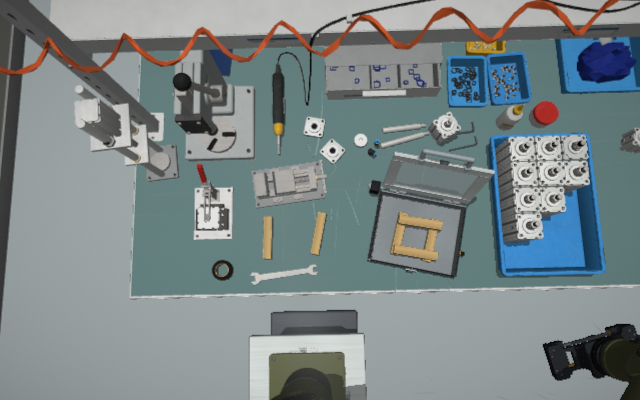

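```bash
cat > h.py <<'E'
import cv2,numpy as np
from plant import r
def cal(n):
    c=r.get_calibration(n); return c["intrinsics"],c["pose"]
def rays(n,uv):
    K,T=cal(n); uv=np.atleast_2d(uv).astype(float)
    d=np.c_[(uv[:,0]-K[0,2])/K[0,0],-(uv[:,1]-K[1,2])/K[1,1],-np.ones(len(uv))]
    return T[:3,3],d@T[:3,:3].T
def onz(n,uv,z):
    o,d=rays(n,uv); return o+d*((z-o[2])/d[:,2])[:,None]
def cloud(n,dep):
    v,u=np.mgrid[:400,:640]; o,d=rays(n,np.c_[u.ravel(),v.ravel()])
    return (o+d*dep.ravel()[:,None]).reshape(400,640,3)
def proj(n,P):
    K,T=cal(n); c=(np.atleast_2d(P)-T[:3,3])@T[:3,:3]
    return np.c_[K[0,0]*c[:,0]/-c[:,2]+K[0,2],-K[1,1]*c[:,1]/-c[:,2]+K[1,2]]
def wood(p):
    h=cv2.cvtColor(p,cv2.COLOR_BGR2HSV); return cv2.inRange(h,(10,70,90),(28,255,255))
E
python3 - <<'E'
from h import *
p=cv2.imread("pics/top0.png"); d=np.load("top0.npy"); C=cloud("top",d); m=wood(p)
n,l,st,ce=cv2.connectedComponentsWithStats(m)
for i in range(1,n):
    x,y,w,h,a=st[i]
    if a<150 or not(240<x<470 and 190<y<290): continue
    Z=C[...,2][l==i]; print(i,st[i],ce[i],"z pct",np.percentile(Z,[5,25,50,75,95]).round(4))
    if a<1200:
        for zt in (.022,):
            pts=onz("top",np.argwhere(l==i)[:,::-1],zt)[:,:2].astype(np.float32)
            print(cv2.minAreaRect(pts*1000))
            g=(l==i)&(C[...,2]>.017); q=C[g][:,:2].astype(np.float32); print("depth",g.sum(),cv2.minAreaRect(q*1000), q.mean(0))
big=cv2.resize(p[140:290,350:505],None,fx=5,fy=4*5/4,interpolation=cv2.INTER_CUBIC)[:, :]
big=cv2.resize(p[140:285,350:505],(775,580*775//775),interpolation=cv2.INTER_CUBIC)
cv2.imwrite("pics/crop0.png",big)
# handle etc
E
```

```text
7 [311 212  15  43 354] [317.90960452 232.95480226] z pct [0.017  0.0196 0.0217 0.0237 0.0265]
((429.0621643066406, -39.829769134521484), (23.45292854309082, 119.08369445800781), 77.96153259277344)
depth 336 ((396.02899169921875, -41.29290771484375), (185.14535522460938, 45.92986297607422), 2.0055441856384277) [ 0.4272307  -0.03975561]
8 [ 390  212   53   50 1257] [415.95783612 237.03023071] z pct [0.026  0.0316 0.0502 0.0532 0.0566]
9 [263 217   9  42 348] [267.16091954 237.68390805] z pct [0.0168 0.0199 0.022  0.0238 0.0263]
((419.7586364746094, 104.16317749023438), (22.60548973083496, 115.93196105957031), 89.60610961914062)
depth 329 ((364.2668762207031, 51.486961364746094), (249.5845184326172, 93.27106475830078), 42.7651252746582) [0.41803795 0.10273115]
```

View pics/crop0.png

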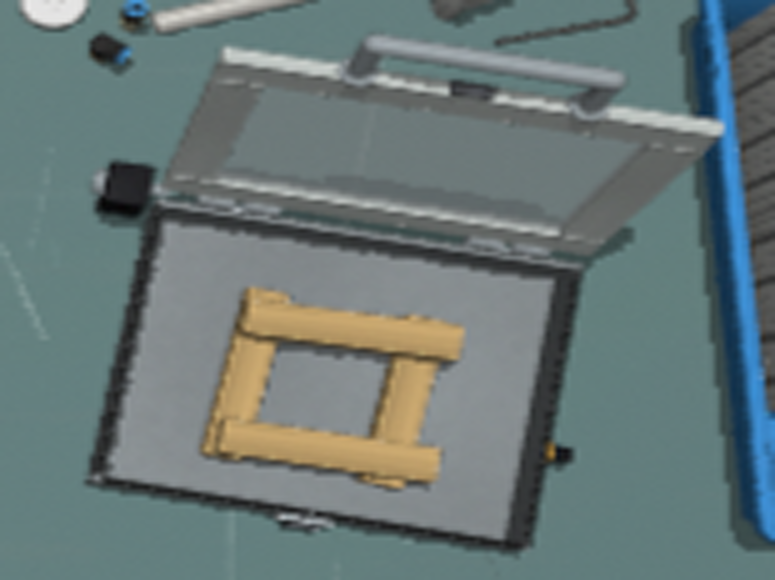

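Run:
```python
from h import *
p=cv2.imread("pics/top0.png"); d=np.load("top0.npy"); C=cloud("top",d); m=wood(p)
n,l=cv2.connectedComponents(m); 
# corners of rim (crop px)
rim=np.array([[88,480],[520,548],[580,265],[150,212]])/[5,4]+[350,140]
R=onz("top",rim,.054); print("rim",R.round(4))
i=l[237,395]; i=8
def fit(mask,zt,name):
    k,lb,st,ce=cv2.connectedComponentsWithStats(mask.astype(np.uint8))
    for j in range(1,k):
        if st[j,4]<60: continue
        P=onz("top",np.argwhere(lb==j)[:,::-1],zt)[:,:2]; c=P.mean(0)
        w=np.linalg.svd(P-c)[2][0]; w*=np.sign(w[np.argmax(abs(w))]); t=(P-c)@w; s=(P-c)@[-w[1],w[0]]
        print(name,st[j,4],"mean",c.round(4),"ang",np.degrees(np.arctan2(w[1],w[0])).round(1),"ext",np.ptp(t).round(4),np.ptp(s).round(4),"midext",(c+w*(t.max()+t.min())/2+np.array([-w[1],w[0]])*(s.max()+s.min())/2).round(4))
crib=l==8; Z=C[...,2]
fit(cv2.medianBlur((crib&(Z>.044)).astype(np.uint8),3),.053,"L2")
fit(cv2.medianBlur((crib&(Z<.040)).astype(np.uint8),3),.031,"L1")
fit(l==7,.022,"A"); fit(l==9,.022,"B")
ps=cv2.imread("pics/scene0.png"); ms=wood(ps); k,lb,st,ce=cv2.connectedComponentsWithStats(ms)
for j in range(1,k):
    if st[j,4]>200 and 240<st[j,0]<345: 
        print("scene",st[j],onz("scene",ce[j],.014))
# lid handle cloud: depth points z>0.25 near
g=(Z>.28)&(C[...,0]>.45)&(C[...,0]<.7)&(C[...,1]>-.4)&(C[...,1]<-.1); v,u=np.nonzero(g); print("handle",g.sum(),C[g].mean(0).round(4),C[g].min(0),C[g].max(0),u.min(),u.max(),v.min(),v.max())
```

```text
rim [[ 0.3484 -0.1739  0.054 ]
 [ 0.2971 -0.4047  0.054 ]
 [ 0.4888 -0.4513  0.054 ]
 [ 0.5324 -0.2159  0.054 ]]
L2 378 mean [ 0.4484 -0.3229] ang 79.5 ext 0.12 0.0243 midext [ 0.4484 -0.3222]
L2 386 mean [ 0.3664 -0.3045] ang 78.4 ext 0.119 0.0243 midext [ 0.3662 -0.3046]
L1 218 mean [ 0.4137 -0.2613] ang -20.8 ext 0.0862 0.0286 midext [ 0.4061 -0.259 ]
L1 201 mean [ 0.4017 -0.352 ] ang -17.6 ext 0.0609 0.0268 midext [ 0.4015 -0.3518]
A 354 mean [ 0.4286 -0.0397] ang -11.9 ext 0.1191 0.0236 midext [ 0.4291 -0.0398]
B 348 mean [0.4189 0.1037] ang -1.9 ext 0.1157 0.0235 midext [0.4197 0.1037]
scene [314 217  25  37 478] [[ 0.41902918 -0.03652553  0.014     ]]
scene [253 233  29  40 580] [[0.41082464 0.10588106 0.014     ]]
handle 793 [ 0.6454 -0.2878  0.5192] [ 0.55331389 -0.39984525  0.28025514] [ 0.69992835 -0.15594306  0.67209723] 377 502 20 165
```

Run:
```python
from h import *
p=cv2.imread("pics/top0.png"); d=np.load("top0.npy"); C=cloud("top",d); m=wood(p)
psi=np.radians(-12); X=np.array([np.cos(psi),np.sin(psi)]); Y=np.array([-X[1],X[0]]); c0=np.array([.4074,-.3137])
n,l=cv2.connectedComponents(m); vv=np.argwhere(l==8)[:,::-1]
P=onz("top",vv,.031)[:,:2]-c0; a=P@X; b=P@Y
V=p[vv[:,1],vv[:,0]].max(1)
for lo,hi in((0,90),(-90,0)):
    for x0 in np.arange(-.02,.021,.01):
        g=(abs(a-x0)<.004)&(b*1000>lo)&(b*1000<hi); bb=b[g]; o=np.argsort(bb)
        print(lo,x0.round(3),"y range",bb.min().round(4),bb.max().round(4),"bright",V[g][o][::4])
Z=C[...,2]
g=(Z>.285)&(Z<.33)&(C[...,0]>.5)&(C[...,0]<.68)&(C[...,1]>-.42)&(C[...,1]<-.2)
v,u=np.nonzero(g); H=C[g]; print("handle",g.sum(),np.median(H,0),u.min(),u.max(),v.min(),v.max())
q=(H[:,:2]-c0); print("x",np.percentile(q@X,[2,50,98]),"y",np.percentile(q@Y,[2,50,98]))
# handle bar ends from crop pixels
e=onz("top",np.array([[370,42],[622,80]])/[5,4]+[350,140],.297);print("ends",e,e.mean(0),(e[:,:2]-c0)@np.c_[X,Y])
```

```text
0 -0.02 y range 0.0399 0.0626 bright [170 200 202 193 189 179 144]
0 -0.01 y range 0.0412 0.064 bright [179 203 195 193 182 185 122]
0 0.0 y range 0.0398 0.063 bright [177 200 202 191 182 183 128]
0 0.01 y range 0.0384 0.062 bright [169 198 200 193 188 182 119]
0 0.02 y range 0.0378 0.0606 bright [167 198 200 193 185 178 135]
-90 -0.02 y range -0.0497 -0.0244 bright [180 197 198 190 182 184 128]
-90 -0.01 y range -0.0508 -0.0255 bright [173 201 199 191 182 181 119]
-90 0.0 y range -0.05 -0.027 bright [177 199 199 190 183 176 122]
-90 0.01 y range -0.0511 -0.0262 bright [181 197 195 191 183 179 116]
-90 0.02 y range -0.0523 -0.0269 bright [175 189 197 190 179 182 124]
handle 298 [ 0.57301252 -0.34906568  0.30087247] 422 475 149 165
x [0.16307389 0.16859519 0.17605724] y [-0.05750879  0.00018209  0.05890841]
ends [[ 0.58705126 -0.29422858  0.297     ]
 [ 0.56130097 -0.40789308  0.297     ]] [ 0.57417612 -0.35106083  0.297     ] [[ 0.17167711  0.05639752]
 [ 0.17012171 -0.06013692]]
```

Run:
```python
from h import *
p=cv2.imread("pics/top0.png"); c=p[208:266,385:447]; cv2.imwrite("pics/crop1.png",cv2.resize(c,None,fx=10,fy=10,interpolation=cv2.INTER_NEAREST))
m=wood(p)
for v in (233,238,243): print(v,[(u,*p[v,u],m[v,u]//255) for u in list(range(389,403))])
for v in (233,): print(v,[(u,*p[v,u],m[v,u]//255) for u in list(range(262,274))+list(range(420,440))])
```

```text
233 [(389, np.uint8(140), np.uint8(138), np.uint8(132), np.uint8(0)), (390, np.uint8(141), np.uint8(137), np.uint8(132), np.uint8(0)), (391, np.uint8(141), np.uint8(138), np.uint8(132), np.uint8(0)), (392, np.uint8(142), np.uint8(138), np.uint8(132), np.uint8(0)), (393, np.uint8(125), np.uint8(124), np.uint8(122), np.uint8(0)), (394, np.uint8(76), np.uint8(102), np.uint8(117), np.uint8(1)), (395, np.uint8(94), np.uint8(139), np.uint8(165), np.uint8(1)), (396, np.uint8(98), np.uint8(147), np.uint8(177), np.uint8(1)), (397, np.uint8(100), np.uint8(151), np.uint8(182), np.uint8(1)), (398, np.uint8(105), np.uint8(159), np.uint8(191), np.uint8(1)), (399, np.uint8(107), np.uint8(161), np.uint8(194), np.uint8(1)), (400, np.uint8(111), np.uint8(168), np.uint8(200), np.uint8(1)), (401, np.uint8(111), np.uint8(168), np.uint8(201), np.uint8(1)), (402, np.uint8(108), np.uint8(161), np.uint8(193), np.uint8(1))]
238 [(389, np.uint8(140), np.uint8(139), np.uint8(133), np.uint8(0)), (390, np.uint8(140), np.uint8(137), np.uint8(131), np.uint8(0)), (391, np.uint8(141), np.uint8(137), np.uint8(131), np
[... 3013 characters left out ...]
8(101), np.uint8(152), np.uint8(182), np.uint8(1)), (430, np.uint8(98), np.uint8(148), np.uint8(177), np.uint8(1)), (431, np.uint8(103), np.uint8(154), np.uint8(185), np.uint8(1)), (432, np.uint8(105), np.uint8(160), np.uint8(190), np.uint8(1)), (433, np.uint8(107), np.uint8(163), np.uint8(195), np.uint8(1)), (434, np.uint8(110), np.uint8(165), np.uint8(197), np.uint8(1)), (435, np.uint8(105), np.uint8(158), np.uint8(189), np.uint8(1)), (436, np.uint8(110), np.uint8(147), np.uint8(170), np.uint8(1)), (437, np.uint8(131), np.uint8(133), np.uint8(130), np.uint8(0)), (438, np.uint8(148), np.uint8(146), np.uint8(139), np.uint8(0)), (439, np.uint8(147), np.uint8(145), np.uint8(138), np.uint8(0))]
```

View pics/crop1.png

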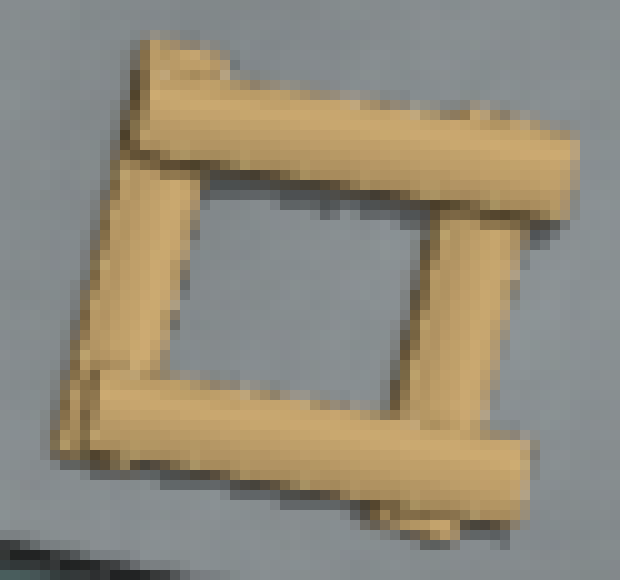

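Run:
```python
from h import *
psi=np.radians(-12); X=np.array([np.cos(psi),np.sin(psi)]); Y=np.array([-X[1],X[0]]); c0=np.array([.4074,-.3137])
B=np.c_[X,Y]
q=np.array([[90,460],[195,45],[415,540],[478,108],  [98,375],[90,450],[530,440],[520,520], [155,80],[140,155],[578,138],[570,218]])/10+[385,208]-.05
for i,z in ((slice(0,4),.031),(slice(4,12),.053)): print(((onz("top",q[i],z)[:,:2]-c0)@B*1000).round(1))
for t in(.0501,-.0401): print((c0+t*Y).round(4))
```

```text
[[-55.9  53.9]
 [ 64.   43.4]
 [-61.2 -37.6]
 [ 60.8 -37.2]]
[[-34.3  58.1]
 [-54.8  57. ]
 [-30.2 -60.1]
 [-52.1 -60.5]
 [ 48.9  55.6]
 [ 27.5  56.4]
 [ 54.1 -61.1]
 [ 31.8 -62.1]]
[ 0.4178 -0.2647]
[ 0.3991 -0.3529]
```

>>> step_arm:
  series:
    - [0,50,10,0,0,0,0]
    - [0,50,10,0,0,0,0]
    - [20,50,0,0,0,0,0]
    - [30,40,0,0,0,-0.05,0]
    - [30,40,0,0,0,-0.05,0]
    - [40,30,0,0,0,-0.05,0]
    - [40,30,0,0,0,-0.05,0]
    - [30,40,0,0,0,-0.05,0]
    - [20,50,0,0,0,0,0]
    - [20,50,0,0,0,0,0]
    - [20,50,0,0,0,0,0]
    - [20,50,0,0,0,0,0]
    - [0,50,0,0,0,0,0]
    - [0,50,0,0,0,0,0]
    - [0,0,0,0,0,0,0]

```text
clock: 1.6
tool_pos: [0.4042, 0.0091, 0.2584]
eef_rot: [1.0, -0.004, 0.0, -0.002]
contact_force: [0.4, -0.5, -0.4]
opening: 0.999
finger_force: 0.0
```

>>> step_arm:
  series:
    - [12,-25,-20,0,0,-0.1,0]
    - [13,-24,-40,0,0,-0.1,0]
    - [0,0,-45,0,0,0,0]
    - [0,0,-45,0,0,0,0]
    - [0,0,-40,0,0,0,0]
    - [0,0,-30,0,0,0,0.2]
    - [0,0,-12,0,0,0,0.3]
    - [0,0,0,0,0,0,0.3]

```text
clock: 2.4
tool_pos: [0.4358, -0.0495, 0.035]
eef_rot: [0.994, -0.111, -0.008, 0.001]
contact_force: [-0.2, 0.3, -0.5]
opening: 0.751
finger_force: 0.0
```

Run:
```python
from h import *
p,d=r.snapshot("top"); a=p[195:275,270:370]
p2,_=r.snapshot("scene"); b=p2[170:290,230:390]
cv2.imwrite("pics/g1.png",np.vstack([cv2.resize(a,(500,400))[:300] if 0 else cv2.resize(a,(400,320)),cv2.resize(b,(400,280))]))
s=r.get_state(); print(s["tool_pos"],s["eef_rot"],s["q"].round(2))
```

```text
[ 0.43588817 -0.04943149  0.03665015] [ 9.93770366e-01 -1.11236707e-01 -6.81934356e-03  5.93364872e-04] [ 0.03  0.88 -0.03  2.24  0.52  0.04 -2.3 ]
```

View pics/g1.png

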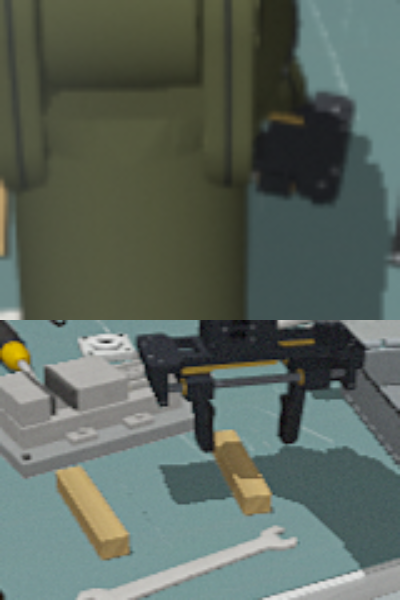

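>>> step_arm:
  series:
    - [-3,5,20,0.013,0.06,0,0.3]
    - [-3,5,15,0.013,0.06,0,0.3]
    - [0,0,0,0,0,0,0.3]
    - [0,0,0,0,0,0,0.3]

```text
clock: 2.9
tool_pos: [0.4303, -0.0391, 0.072]
eef_rot: [0.992, -0.111, -0.067, -0.006]
contact_force: [0.6, 0.1, -0.1]
opening: 0.698
finger_force: 0.0
```

```bash
cat >> h.py <<'E'
from scipy.spatial.transform import Rotation as Ro
def st():
    s=r.get_state(); R=Ro.from_quat(s["eef_rot"]).as_matrix()
    print("t",round(s["clock"],2),"pos",(s["tool_pos"]*1000).round(1),"yaw",round(np.arctan2(R[1,0],R[0,0]),3),"tz",R[:,2].round(3),"ty",R[:,1].round(3),"q",s["q"].round(2),"F",s["contact_force"].round(1),"op",round(s["opening"],3),"ff",round(s["finger_force"],1))
E
python3 -c "from h import *; st()"
```

```text
t 2.9 pos [430.3 -39.1  72. ] yaw -0.223 tz [-0.131  0.027 -0.991] ty [-0.221 -0.975  0.002] q [ 0.17  0.82 -0.27  2.13  0.46  0.38 -2.27] F [ 0.6  0.1 -0.1] op 0.698 ff 0.0
```

>>> step_arm:
  series:
    - [-1,0,-30,0,0,0,0.3]
    - [-1,0,-25,0,0,0,0.3]
    - [0,0,-11,0,0,0,0.3]
    - [0,0,0,0,0,0,0.3]

```text
clock: 3.3
tool_pos: [0.4265, -0.0388, 0.0044]
eef_rot: [0.991, -0.11, -0.069, -0.005]
contact_force: [0.8, 0.3, -0.2]
opening: 0.702
finger_force: 0.0
```

```bash
python3 -c "from h import *; st()"
```

```text
t 3.3 pos [426.5 -38.8   4.4] yaw -0.221 tz [-0.136  0.025 -0.99 ] ty [-0.219 -0.976  0.005] q [ 0.1   0.95 -0.16  2.15  0.53  0.21 -2.32] F [ 0.8  0.3 -0.2] op 0.702 ff 0.0
```

Reached. Close with moderate force and lift.

>>> step_arm:
  series:
    - [0,0,1,0,0,0,1]
    - [0,0,0,0,0,0,1]
    - [0,0,0,0,0,0,1]
    - [0,0,0,0,0,0,1]
    - [0,0,0,0,0,0,1]
    - [0,0,0,0,0,0,1]
    - [0,0,0,0,0,0,1]
    - [0,0,15,0,0,0,1]
    - [0,0,30,0,0,0,1]
    - [0,0,40,0,0,0,1]
    - [0,0,40,0,0,0,1]
    - [0,0,20,0,0,0,1]
    - [0,0,0,0,0,0,1]
  force: 25

```text
clock: 4.6
tool_pos: [0.4295, -0.0389, 0.1537]
eef_rot: [0.992, -0.111, -0.065, -0.006]
contact_force: [1.0, -0.4, -1.2]
opening: 0.272
finger_force: 25.0
```

Run:
```python
from h import *
st()
p,d=r.snapshot("top"); a=p[170:270,280:380]
p2,_=r.snapshot("scene"); b=p2[100:260,260:420]
cv2.imwrite("pics/g2.png",np.hstack([cv2.resize(a,(400,400)),cv2.resize(b,(400,400))]))
```

```text
t 4.6 pos [429.5 -38.9 153.7] yaw -0.223 tz [-0.128  0.027 -0.991] ty [-0.221 -0.975  0.002] q [ 0.25  0.67 -0.4   2.09  0.38  0.58 -2.21] F [ 1.  -0.4 -1.2] op 0.272 ff 25.0
```

View pics/g2.png

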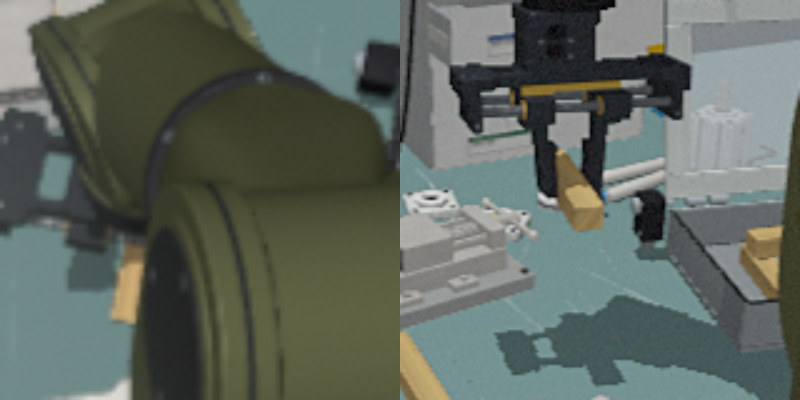

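>>> step_arm:
  series:
    - [-2,-20,0,0,0,0,1]
    - [-4,-35,0,0,0,0,1]
    - [-4,-40,0,0,0,0,1]
    - [-4,-40,0,0,0,0,1]
    - [-4,-40,0,0,0,0,1]
    - [-4,-40,0,0,0,0,1]
    - [-4,-40,0,0,0,0,1]
    - [-4,-35,-10,0,0,0,1]
    - [-3,-24,-20,0,0,0,1]
    - [0,0,-20,0,0,0,1]
    - [0,0,0,0,0,0,1]
    - [0,0,0,0,0,0,1]

```text
clock: 5.9
tool_pos: [0.3947, -0.3514, 0.1004]
eef_rot: [0.992, -0.11, -0.069, -0.007]
contact_force: [-0.3, 0.3, -0.6]
opening: 0.268
finger_force: 25.0
```

Run:
```python
from h import *
st()
p,d=r.snapshot("top"); cv2.imwrite("pics/top2.png",p)
cv2.imwrite("pics/g3.png",cv2.resize(p[185:285,345:475],(780,600)))
```

```text
t 5.9 pos [ 394.7 -351.4  100.4] yaw -0.221 tz [-0.135  0.029 -0.99 ] ty [-0.219 -0.976  0.002] q [ 0.83  0.84 -0.38  1.85  0.52  0.7  -1.68] F [-0.3  0.3 -0.6] op 0.268 ff 25.0
```

View pics/g3.png

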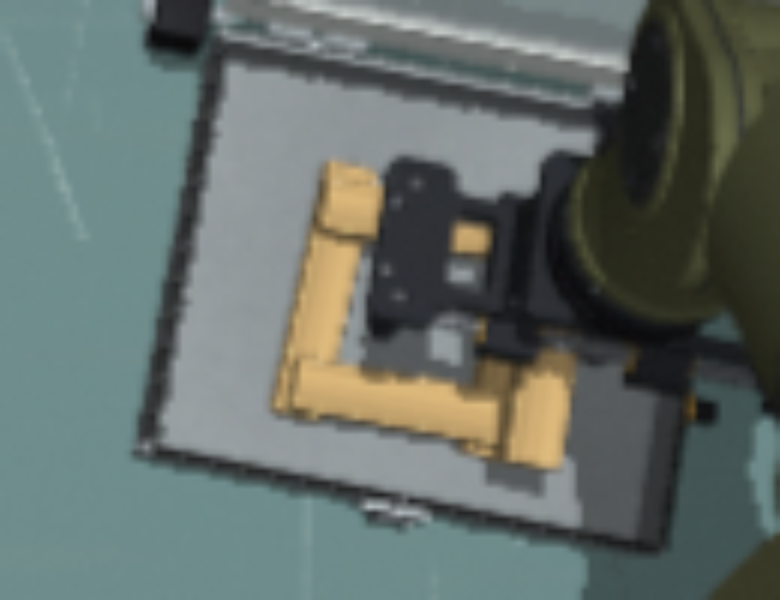

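Run:
```python
from h import *
q=np.array([[508,458],[560,466],[572,360]])/6+[345,185]-.5
P=onz("top",q,.117)[:,:2]; print(P.round(4))
psi=-.221;X=np.array([np.cos(psi),np.sin(psi)]);print("centre est",P[:2].mean(0)+.06*X, "right edge ang",np.degrees(np.arctan2(*(P[2]-P[1])[::-1])))
```

```text
[[ 0.3402 -0.3276]
 [ 0.3362 -0.3497]
 [ 0.3815 -0.3579]]
centre est [ 0.39673353 -0.35182431] right edge ang -10.188411781625241
```

>>> step_arm:
  series:
    - [2,-1.5,-20,0,0,0,1]
    - [0,0,-15,0,0,0,1]
    - [0,0,-5,0,0,0,1]
    - [0,0,0,0,0,0,1]

```text
clock: 6.35
tool_pos: [0.3968, -0.3537, 0.0612]
eef_rot: [0.992, -0.11, -0.068, -0.006]
contact_force: [0.5, 1.2, -0.4]
opening: 0.272
finger_force: 25.0
```

>>> step_arm:
  series:
    - [0,0,-1,0,0,0,1]
    - [0,0,-1,0,0,0,1]
    - [0,0,0,0,0,0,1]

```text
clock: 6.65
tool_pos: [0.3974, -0.3545, 0.06]
eef_rot: [0.992, -0.111, -0.067, -0.006]
contact_force: [-0.0, -0.4, -0.2]
opening: 0.271
finger_force: 25.0
```

>>> step_arm:
  series:
    - [0,1,-1,0,0,0,1]
    - [0,0,-1,0,0,0,1]
    - [0,0,0,0,0,0,1]

```text
clock: 6.95
tool_pos: [0.3974, -0.3545, 0.0599]
eef_rot: [0.992, -0.111, -0.067, -0.004]
contact_force: [-1.7, 0.2, 15.9]
opening: 0.269
finger_force: 25.0
```

>>> step_arm:
  series:
    - [0,0,1,0,0,0,1]
    - [0,0,0,0,0,0,0.7]
    - [0,0,0,0,0,0,0.55]
    - [0,0,0,0,0,0,0.4]
    - [0,0,0,0,0,0,0.3]
    - [0,0,20,0,0,0,0.3]
    - [0,0,40,0,0,0,0.3]
    - [0,40,40,0,0,0,0.3]
    - [0,50,10,0,0,0,0.3]
    - [0,50,0,0,0,0,0.3]
    - [0,50,0,0,0,0,0.3]
    - [5,50,0,0,0,0.05,0.3]
    - [5,50,0,0,0,0.05,0.3]
    - [5,50,0,0,0,0.05,0.3]
    - [5,50,0,0,0,0.05,0.3]
    - [0,40,0,0,0,0,0.3]
    - [0,25,0,0,0,0,0.3]
    - [0,0,0,0,0,0,0.3]

```text
clock: 8.75
tool_pos: [0.4172, 0.0998, 0.164]
eef_rot: [0.998, -0.007, -0.067, -0.001]
contact_force: [-0.1, 0.8, 1.4]
opening: 0.7
finger_force: 0.0
```

Run:
```python
from h import *
st()
p,d=r.snapshot("top"); cv2.imwrite("pics/top3.png",p)
p2,_=r.snapshot("scene")
cv2.imwrite("pics/g4.png",np.hstack([cv2.resize(p[195:275,375:475],(500,400)),cv2.resize(p2[210:290,230:290],(300,400))]))
```

```text
t 8.75 pos [417.2  99.8 164. ] yaw -0.015 tz [-0.134  0.002 -0.991] ty [-0.015 -1.    -0.   ] q [-0.02  0.66 -0.46  2.09  0.39  0.61 -2.33] F [-0.1  0.8  1.4] op 0.7 ff 0.0
```

View pics/g4.png

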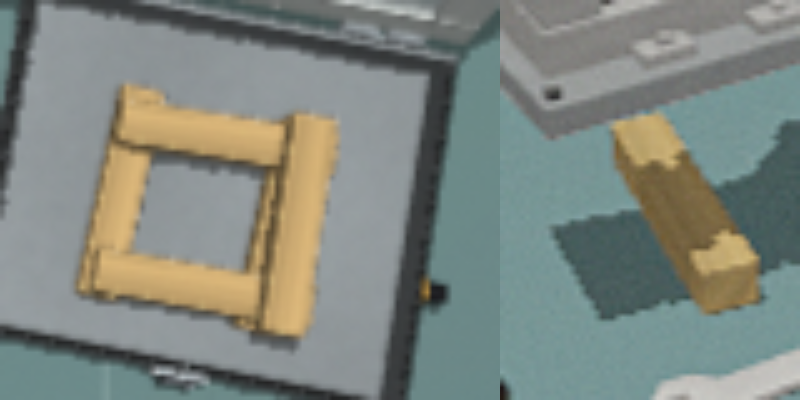

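Run:
```python
from h import *
q=np.array([[290,115],[337,118],[308,338],[262,328]])/5+[375,195]-.5
P=onz("top",q,.075)[:,:2]; print(P.round(4),P.mean(0).round(4),np.degrees(np.arctan2(*(P[:2].mean(0)-P[2:].mean(0))[::-1])))
```

```text
[[ 0.4575 -0.3526]
 [ 0.4552 -0.3778]
 [ 0.3376 -0.3545]
 [ 0.3435 -0.3304]] [ 0.3984 -0.3538] -11.099855977758867
```

>>> step_arm:
  series:
    - [0,2,-30,0,0,0,0.3]
    - [0,2,-45,0,0,0,0.3]
    - [0,0,-45,0,0,-0.01,0.3]
    - [0,0,-25,0,0,0,0.3]
    - [0,0,-13,0,0,0,0.3]
    - [0,0,0,0,0,0,0.3]

```text
clock: 9.45
tool_pos: [0.4161, 0.0968, 0.0042]
eef_rot: [0.997, -0.017, -0.07, 0.002]
contact_force: [-0.6, -0.3, 0.7]
opening: 0.702
finger_force: 0.0
```

```bash
python3 -c "from h import *; st()"
```

```text
t 9.45 pos [416.1  96.8   4.2] yaw -0.035 tz [-0.139 -0.002 -0.99 ] ty [-0.034 -0.999  0.006] q [-0.19  0.96 -0.19  2.15  0.59  0.21 -2.5 ] F [-0.6 -0.3  0.7] op 0.702 ff 0.0
```

>>> step_arm:
  series:
    - [1,7,1,0,0,0,0.3]
    - [0,0,0,0,0,0,0.3]

```text
clock: 9.65
tool_pos: [0.4191, 0.107, 0.0077]
eef_rot: [0.998, -0.016, -0.067, -0.0]
contact_force: [-0.2, -0.1, -0.1]
opening: 0.702
finger_force: 0.0
```

```bash
python3 -c "from h import *; st()"
```

```text
t 9.65 pos [419.1 107.    7.7] yaw -0.032 tz [-0.133  0.003 -0.991] ty [-0.032 -0.999  0.001] q [-0.2   0.95 -0.2   2.14  0.58  0.22 -2.51] F [-0.2 -0.1 -0.1] op 0.702 ff 0.0
```

>>> step_arm:
  series:
    - [-2,-3,-2,0,0,0,0.3]
    - [0,0,0,0,0,0,0.3]

```text
clock: 9.85
tool_pos: [0.4159, 0.1023, 0.0052]
eef_rot: [0.998, -0.016, -0.068, 0.001]
contact_force: [-0.7, 0.2, 0.6]
opening: 0.7
finger_force: 0.0
```

>>> step_arm:
  series:
    - [0,0,0,0,0,0,1]
    - [0,0,0,0,0,0,1]
    - [0,0,0,0,0,0,1]
    - [0,0,0,0,0,0,1]
    - [0,0,0,0,0,0,1]
    - [0,0,0,0,0,0,1]
    - [0,0,15,0,0,0,1]
    - [0,0,30,0,0,0,1]
    - [0,0,40,0,0,0,1]
    - [0,-10,40,0,0,0,1]
    - [0,-30,25,0,0,-0.03,1]
    - [0,-40,0,0,0,-0.04,1]
    - [0,-40,0,0,0,-0.04,1]
    - [0,-40,0,0,0,-0.04,1]
    - [0,-40,0,0,0,-0.04,1]
    - [0,-40,0,0,0,0,1]
    - [0,-40,0,0,0,0,1]
    - [0,-40,0,0,0,0,1]
    - [0,-30,0,0,0,0,1]
    - [0,0,0,0,0,0,1]
  force: 25

```text
clock: 11.85
tool_pos: [0.4147, -0.2522, 0.1542]
eef_rot: [0.991, -0.115, -0.068, -0.004]
contact_force: [-0.5, 1.4, -0.4]
opening: 0.268
finger_force: 25.0
```

```bash
python3 -c "from h import *; st()"
```

```text
t 11.85 pos [ 414.7 -252.2  154.2] yaw -0.231 tz [-0.134  0.024 -0.991] ty [-0.228 -0.974  0.007] q [ 0.7   0.72 -0.44  1.94  0.47  0.73 -1.85] F [-0.5  1.4 -0.4] op 0.268 ff 25.0
```

>>> step_arm:
  series:
    - [1,-12,-30,0,0,0,1]
    - [0,0,-30,0,0,0,1]
    - [0,0,0,0,0,0,1]
    - [0,0,0,0,0,0,1]

```text
clock: 12.25
tool_pos: [0.4169, -0.2577, 0.0949]
eef_rot: [0.992, -0.11, -0.068, -0.006]
contact_force: [0.3, 0.7, 0.4]
opening: 0.265
finger_force: 25.0
```

Run:
```python
from h import *
st()
p,d=r.snapshot("top"); cv2.imwrite("pics/g5.png",cv2.resize(p[195:275,375:475],(750,600)))
```

```text
t 12.25 pos [ 416.9 -257.7   94.9] yaw -0.22 tz [-0.134  0.028 -0.991] ty [-0.218 -0.976  0.002] q [ 0.67  0.82 -0.38  1.96  0.54  0.61 -1.89] F [0.3 0.7 0.4] op 0.265 ff 25.0
```

View pics/g5.png

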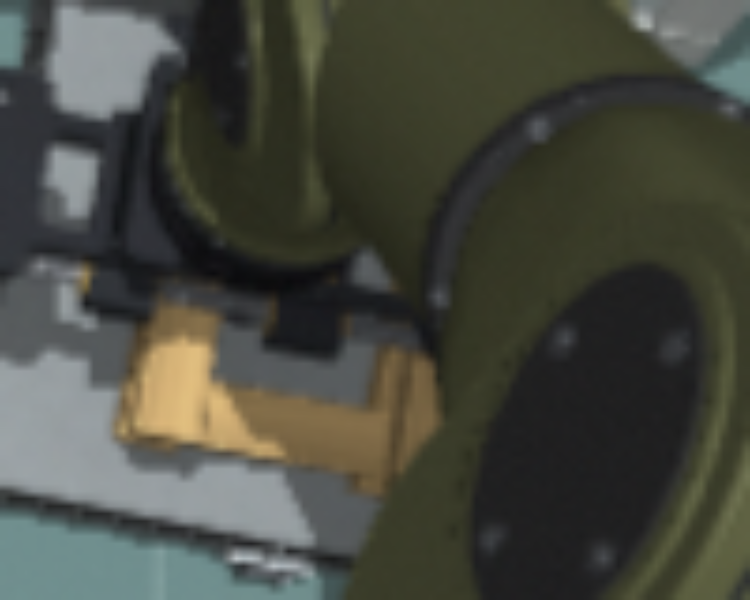

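Run:
```python
from h import *
q=np.array([[135,436],[205,447],[212,350]])/7.5+[375,195]-.5
P=onz("top",q,.1115)[:,:2]; print(P.round(4))
psi=-.221;X=np.array([np.cos(psi),np.sin(psi)]);print("centre est",P[:2].mean(0)+.06*X)
for i in range(4): r.snapshot("top"); st()
```

```text
[[ 0.3639 -0.2349]
 [ 0.3595 -0.2589]
 [ 0.393  -0.2631]]
centre est [ 0.4202033  -0.26004506]
t 12.35 pos [ 417.9 -258.3   95.9] yaw -0.221 tz [-0.131  0.026 -0.991] ty [-0.219 -0.976  0.003] q [ 0.67  0.82 -0.38  1.95  0.54  0.61 -1.89] F [-0.2  0.4  0.1] op 0.271 ff 25.0
t 12.4 pos [ 417.9 -258.6   96. ] yaw -0.221 tz [-0.131  0.026 -0.991] ty [-0.219 -0.976  0.004] q [ 0.67  0.82 -0.38  1.95  0.54  0.61 -1.89] F [-0.  -0.2 -0.6] op 0.27 ff 25.0
t 12.45 pos [ 417.9 -258.8   96. ] yaw -0.222 tz [-0.131  0.026 -0.991] ty [-0.219 -0.976  0.004] q [ 0.67  0.82 -0.38  1.95  0.54  0.61 -1.89] F [ 0.5 -0.2 -0.1] op 0.272 ff 25.0
t 12.5 pos [ 417.8 -258.9   95.9] yaw -0.222 tz [-0.131  0.026 -0.991] ty [-0.219 -0.976  0.004] q [ 0.67  0.82 -0.38  1.95  0.54  0.61 -1.89] F [ 0.5 -0.4 -0.6] op 0.272 ff 25.0
```

>>> step_arm:
  series:
    - [-1,-4,-15,0,0,0,1]
    - [0,0,-15,0,0,0,1]
    - [0,0,-3,0,0,0,1]
    - [0,0,0,0,0,0,1]
    - [0,0,0,0,0,0,1]
    - [0,0,0,0,0,0,1]

```text
clock: 13.1
tool_pos: [0.4164, -0.263, 0.0621]
eef_rot: [0.992, -0.11, -0.067, -0.006]
contact_force: [-0.2, -0.8, -0.9]
opening: 0.272
finger_force: 25.0
```

>>> step_arm:
  series:
    - [0,0,-1,0,0,0,1]
    - [0,0,-1,0,0,0,1]
    - [0,0,0,0,0,0,1]

```text
clock: 13.4
tool_pos: [0.416, -0.2629, 0.0598]
eef_rot: [0.992, -0.11, -0.068, -0.006]
contact_force: [-0.8, -1.0, 0.1]
opening: 0.271
finger_force: 25.0
```

>>> step_arm:
  series:
    - [0,0,-1,0,0,0,1]
    - [0,0,0,0,0,0,1]

```text
clock: 13.6
tool_pos: [0.416, -0.2629, 0.0586]
eef_rot: [0.992, -0.11, -0.068, -0.006]
contact_force: [-0.2, -0.2, -0.2]
opening: 0.274
finger_force: 25.0
```

>>> step_arm:
  series:
    - [0,0,-1,0,0,0,1]
    - [0,0,0,0,0,0,1]

```text
clock: 13.8
tool_pos: [0.4161, -0.2629, 0.0577]
eef_rot: [0.992, -0.11, -0.068, -0.006]
contact_force: [0.1, 0.6, -0.0]
opening: 0.269
finger_force: 25.0
```

>>> step_arm:
  series:
    - [0,0,-1,0,0,0,1]
    - [0,0,0,0,0,0,1]

```text
clock: 14.0
tool_pos: [0.4161, -0.2629, 0.0577]
eef_rot: [0.992, -0.11, -0.068, -0.005]
contact_force: [-1.6, 1.0, 10.1]
opening: 0.271
finger_force: 25.0
```

>>> step_arm:
  series:
    - [0,0,0.5,0,0,0,1]
    - [0,0,0,0,0,0,0.7]
    - [0,0,0,0,0,0,0.55]
    - [0,0,0,0,0,0,0.4]
    - [0,0,0,0,0,0,0.3]
    - [0,0,20,0,0,0,0.3]
    - [0,0,45,0,0,0,0.2]
    - [0,0,50,0,0,0,0]
    - [0,0,50,0,0,0.1,0]
    - [0,0,50,0,0,0.14,0]
    - [0,0,50,0,0,0.14,0]
    - [0,0,50,0,0,0.14,0]
    - [0,0,50,0,0,0.14,0]
    - [0,-10,0,0,0,0.14,0]
    - [10,-10,0,0,0,0.14,0]
    - [20,-10,0,0,0,0.14,0]
    - [25,-15,0,0,0,0.14,0]
    - [30,-15,0,0,0,0.14,0]
    - [30,-15,0,0,0,0.14,0]
    - [0,0,0,0,0,0,0]

```text
clock: 16.0
tool_pos: [0.5327, -0.3393, 0.4203]
eef_rot: [0.801, 0.595, -0.053, 0.041]
contact_force: [0.4, 0.7, -0.7]
opening: 1.003
finger_force: 0.0
```

Run:
```python
from h import *
st()
p,d=r.snapshot("top"); cv2.imwrite("pics/top6.png",p); np.save("top6.npy",d)
p2,d2=r.snapshot("scene"); cv2.imwrite("pics/scene6.png",p2)
m=wood(p); m[:200]=0; m[:, :385]=0; m[:,450:]=0
n,l,s,c=cv2.connectedComponentsWithStats(m); print(s[1:][s[1:,4]>40])
```

```text
t 16.0 pos [ 532.7 -339.3  420.3] yaw 1.279 tz [-0.036 -0.129 -0.991] ty [ 0.958 -0.288  0.003] q [ 0.87  0.64 -0.9   1.27  0.62  1.49 -0.3 ] F [ 0.4  0.7 -0.7] op 1.003 ff 0.0
[[ 390  210   53   53 1402]]
```

```bash
cat >> h.py <<'E'
psi=np.radians(-12.5); X=np.array([np.cos(psi),np.sin(psi),0]); Y=np.array([-X[1],X[0],0]); Zw=np.array([0,0,1.])
def Rt(t): # tool tilt: t>0 tips toward robot (-X)
    z=-np.sin(t)*X-np.cos(t)*Zw; y=np.cos(t)*X-np.sin(t)*Zw; return np.c_[np.cross(y,z),y,z]
def turn(t):
    R=Ro.from_quat(r.get_state()["eef_rot"]).as_matrix(); return Ro.from_matrix(Rt(t)@R.T).as_rotvec()
E
python3 - <<'E'
from h import *
print(turn(.15), turn(.15)/2)
p=cv2.imread("pics/top6.png"); d=np.load("top6.npy"); C=cloud("top",d); m=wood(p)
for nm,lo,hi,zt in(("L3",.066,.09,.075),("L2",.044,.064,.053)):
    g=cv2.medianBlur(((m>0)&(C[...,2]>lo)&(C[...,2]<hi)).astype(np.uint8),3); g[:200]=0
    k,lb,s,c=cv2.connectedComponentsWithStats(g)
    for j in range(1,k):
        if s[j,4]<60: continue
        P=onz("top",np.argwhere(lb==j)[:,::-1],zt)[:,:2]; rc=cv2.minAreaRect((P*1000).astype(np.float32)); print(nm,s[j,4],P.mean(0).round(4),rc)
# handle visible? depth window
g=(C[...,2]>.285)&(C[...,2]<.315)&(C[...,0]>.5)&(C[...,0]<.65)&(C[...,1]>-.42)&(C[...,1]<-.27); print(g.sum(),np.median(C[g],0) if g.any() else 0)
E
```

```text
[0.16865626 0.11238356 0.06527059] [0.08432813 0.05619178 0.0326353 ]
L3 393 [ 0.4198 -0.2634] ((420.36468505859375, -263.73150634765625), (24.9146728515625, 119.9264907836914), 77.32266998291016)
L3 400 [ 0.3962 -0.3535] ((397.5938415527344, -353.8712158203125), (25.324928283691406, 119.42184448242188), 77.5806655883789)
L2 208 [ 0.4489 -0.32  ] ((448.7716064453125, -320.0804443359375), (66.08380889892578, 24.117347717285156), 79.61129760742188)
L2 223 [ 0.3666 -0.303 ] ((366.4730224609375, -302.8828125), (68.35990905761719, 25.00397300720215), 76.65054321289062)
143 [ 0.58003077 -0.31657445  0.30095236]
```

>>> step_arm:
  series:
    - [15,-4,0,0.084,0.056,0.033,0]
    - [20,-5,0,0.084,0.056,0.033,0]
    - [14,-4,-20,0,0,0,0]
    - [0,0,-25,0,0,0,0]
    - [0,0,-18,0,0,0,0]
    - [0,0,0,0,0,0,0]
    - [0,0,0,0,0,0,0]

```text
clock: 16.8
tool_pos: [0.5795, -0.3508, 0.3602]
eef_rot: [0.777, 0.625, -0.047, -0.057]
contact_force: [-0.8, 0.3, 0.2]
opening: 1.0
finger_force: 0.0
```

Run:
```python
from h import *
st(); print("turn",turn(.15))
p,d=r.snapshot("top"); p2,d2=r.snapshot("scene")
cv2.imwrite("pics/g6.png",np.hstack([cv2.resize(p[130:210,400:490],(450,400)),cv2.resize(p2[40:140,350:430],(320,400))]))
```

```text
t 16.8 pos [ 579.5 -350.8  360.2] yaw 1.354 tz [-0.144  0.03  -0.989] ty [ 0.966 -0.213 -0.147] q [ 0.79  0.85 -0.89  1.01  0.6   1.66 -0.15] F [-0.8  0.3  0.2] op 1.0 ff 0.0
turn [ 0.00226186  0.00215687 -0.00138528]
```

>>> step_arm:
  series:
    - [-3,0.5,-30,0,0,0,0]
    - [-3,0.5,-30,0,0,0,0]
    - [-2,0.5,-15,0,0,0,0]
    - [-1,0,-7,0,0,0,0]
    - [0,0,0,0,0,0,0.3]
    - [0,0,0,0,0,0,0.3]
    - [0,0,0,0,0,0,0.3]

```text
clock: 17.6
tool_pos: [0.5719, -0.3494, 0.2787]
eef_rot: [0.777, 0.625, -0.046, -0.056]
contact_force: [0.3, 0.4, -0.7]
opening: 0.751
finger_force: 0.0
```

Run:
```python
from h import *
st()
p,d=r.snapshot("top"); p2,d2=r.snapshot("scene")
cv2.imwrite("pics/g6.png",np.hstack([cv2.resize(p[130:210,400:490],(450,400)),cv2.resize(p2[40:140,350:430],(320,400))]))
C=cloud("scene",d2); g=(C[...,2]>.27)&(C[...,2]<.32)&(C[...,0]>.5)&(C[...,0]<.65)&(C[...,1]<-.25)&(C[...,1]>-.42)
Q=C[g]; print(g.sum()); 
b=((Q-[.573,-.350,.297])@np.c_[X,Y,Zw]*1000)
for lo in range(-60,70,15):
    k=(b[:,1]>lo)&(b[:,1]<lo+15)
    if k.sum()>2: print(lo,k.sum(),np.percentile(b[k,0],[5,50,95]).round(0),np.percentile(b[k,2],[5,50,95]).round(0))
```

```text
t 17.6 pos [ 571.9 -349.4  278.7] yaw 1.354 tz [-0.141  0.03  -0.99 ] ty [ 0.966 -0.213 -0.144] q [ 0.82  0.9  -0.88  1.18  0.64  1.48 -0.21] F [ 0.3  0.4 -0.7] op 0.751 ff 0.0
547
-60 62 [-10.  -6.   1.] [-25. -11.   5.]
-45 26 [-6. -4. -0.] [-4.  1.  6.]
-15 101 [-46. -40.  44.] [-19.   6.  22.]
0 215 [-47.  -4.  45.] [-19.   5.  21.]
15 28 [-7. -4. -1.] [-5.  1.  5.]
30 29 [-8. -4.  1.] [-4.  1.  6.]
45 54 [-11.  -6.  -1.] [-25.  -4.   5.]
60 32 [-9. -4.  0.] [-25. -10.   2.]
```

View pics/g6.png

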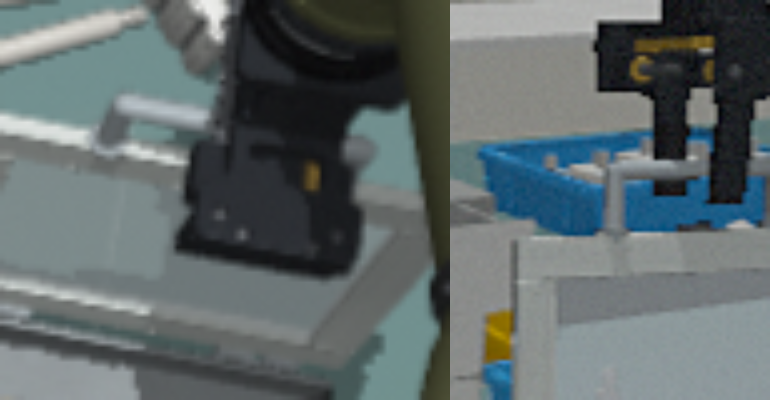

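>>> step_arm:
  series:
    - [0,0,0,0,0,0,0.6]
    - [0,0,0,0,0,0,0.85]
    - [0,0,0,0,0,0,1]
    - [0,0,0,0,0,0,1]
    - [0,0,0,0,0,0,1]
    - [0,0,0,0,0,0,1]
    - [0,0,0,0,0,0,1]
  force: 18

```text
clock: 18.4
tool_pos: [0.5712, -0.3495, 0.2772]
eef_rot: [0.777, 0.625, -0.047, -0.057]
contact_force: [1.0, 0.4, -0.5]
opening: 0.115
finger_force: 17.8
```

```bash
cat > path.py <<'E'
from h import *
import sys
th0,th1,t0,t1,n=map(float,sys.argv[1:6]); n=int(n)
bar=lambda th:.245*(-np.cos(th)*X+np.sin(th)*Zw)+.003*(np.sin(th)*X+np.cos(th)*Zw)
f=lambda s:bar(th0+(th1-th0)*s)+.019*Rt(t0+(t1-t0)*s)[:,2]
S=np.linspace(0,1,n+1); D=np.array([f(s)-f(0) for s in S])*1000
c=np.round(np.round(D*2)/2,1); print(np.diff(c,axis=0).tolist()); print("turn/row",((t1-t0)/n*Y).round(4))
E
python3 - <<'E'
from h import *
st()
E
python3 path.py 1.78 1.48 .15 .06 10
```

```text
t 18.4 pos [ 571.2 -349.5  277.2] yaw 1.354 tz [-0.143  0.03  -0.989] ty [ 0.966 -0.213 -0.147] q [ 0.82  0.9  -0.88  1.19  0.64  1.48 -0.21] F [ 1.   0.4 -0.5] op 0.115 ff 17.8
[[-7.0, 1.5, 1.5], [-7.0, 1.5, 1.0], [-6.5, 1.5, 1.5], [-7.0, 1.5, 0.5], [-7.0, 1.5, 0.5], [-7.0, 1.5, 0.5], [-7.0, 2.0, 0.5], [-7.0, 1.5, 0.0], [-7.0, 1.5, -0.5], [-7.0, 1.5, -0.5]]
turn/row [-0.0019 -0.0088 -0.    ]
```

>>> step_arm:
  series:
    - [-3.5,0.5,1,-0.001,-0.004,0,1]
    - [-3.5,1,0.5,-0.001,-0.004,0,1]
    - [-7,1.5,1,-0.002,-0.009,0,1]
    - [-6.5,1.5,1.5,-0.002,-0.009,0,1]
    - [-7,1.5,0.5,-0.002,-0.009,0,1]
    - [-7,1.5,0.5,-0.002,-0.009,0,1]
    - [-7,1.5,0.5,-0.002,-0.009,0,1]
    - [-7,2,0.5,-0.002,-0.009,0,1]
    - [-7,1.5,0,-0.002,-0.009,0,1]
    - [-7,1.5,-0.5,-0.002,-0.009,0,1]
    - [-7,1.5,-0.5,-0.002,-0.009,0,1]
    - [0,0,0,0,0,0,1]

```text
clock: 19.6
tool_pos: [0.4994, -0.3333, 0.281]
eef_rot: [0.779, 0.626, -0.019, -0.023]
contact_force: [1.2, 1.4, -10.2]
opening: 0.116
finger_force: 18.5
```

```bash
python3 - <<'E'
from h import *
st()
E
python3 path.py 1.48 1.08 .06 -.06 12
```

```text
t 19.6 pos [ 499.4 -333.3  281. ] yaw 1.355 tz [-0.058  0.012 -0.998] ty [ 0.975 -0.214 -0.06 ] q [ 0.98  0.77 -0.94  1.51  0.63  1.25 -0.28] F [  1.2   1.4 -10.2] op 0.116 ff 18.5
[[-8.0, 1.5, -1.0], [-7.5, 2.0, -1.0], [-7.5, 1.5, -1.0], [-8.0, 2.0, -2.0], [-7.5, 1.5, -1.5], [-7.5, 1.5, -2.0], [-7.5, 2.0, -2.5], [-7.0, 1.5, -2.5], [-7.5, 1.5, -3.0], [-7.0, 1.5, -3.5], [-7.0, 1.5, -3.0], [-7.0, 2.0, -4.0]]
turn/row [-0.0022 -0.0098 -0.    ]
```

>>> step_arm:
  series:
    - [-8,1.5,-1.5,-0.002,-0.01,0,1]
    - [-7.5,2,-1.5,-0.002,-0.01,0,1]
    - [-7.5,1.5,-1,-0.002,-0.01,0,1]
    - [-8,2,-2,-0.002,-0.01,0,1]
    - [-7.5,1.5,-1.5,-0.002,-0.01,0,1]
    - [-7.5,1.5,-2,-0.002,-0.01,0,1]
    - [0,0,0,0,0,0,1]

```text
clock: 20.3
tool_pos: [0.4543, -0.3231, 0.2718]
eef_rot: [0.779, 0.627, 0.001, 0.001]
contact_force: [3.3, 1.8, -9.7]
opening: 0.116
finger_force: 18.6
```

>>> step_arm:
  series:
    - [-7.5,2,-3,-0.002,-0.01,0,1]
    - [-7,1.5,-3,-0.002,-0.01,0,1]
    - [-7.5,1.5,-3,-0.002,-0.01,0,1]
    - [-7,1.5,-4,-0.002,-0.01,0,1]
    - [-7,1.5,-3,-0.002,-0.01,0,1]
    - [-7,2,-4,-0.002,-0.01,0,1]
    - [0,0,0,0,0,0,1]

```text
clock: 21.0
tool_pos: [0.4119, -0.3136, 0.2528]
eef_rot: [0.779, 0.626, 0.02, 0.025]
contact_force: [0.2, 1.4, -1.8]
opening: 0.11
finger_force: 17.9
```

```bash
python3 - <<'E'
from h import *
st()
E
python3 path.py 1.08 .785 -.06 -.15 9
```

```text
t 21.0 pos [ 411.9 -313.6  252.8] yaw 1.354 tz [ 0.063 -0.013 -0.998] ty [ 0.975 -0.214  0.065] q [ 1.16  0.66 -0.98  1.9   0.7   0.89 -0.37] F [ 0.2  1.4 -1.8] op 0.11 ff 17.9
[[-6.5, 1.5, -4.0], [-7.0, 1.5, -4.0], [-6.5, 1.5, -4.0], [-6.0, 1.5, -4.5], [-6.0, 1.0, -4.5], [-6.5, 1.5, -5.0], [-5.5, 1.5, -5.0], [-6.0, 1.0, -5.5], [-5.5, 1.5, -5.5]]
turn/row [-0.0022 -0.0098 -0.    ]
```

>>> step_arm:
  series:
    - [-6.5,1.5,-4,-0.002,-0.01,0,1]
    - [-7,1.5,-4,-0.002,-0.01,0,1]
    - [-6.5,1.5,-4,-0.002,-0.01,0,1]
    - [-6,1.5,-4.5,-0.002,-0.01,0,1]
    - [-6,1,-4.5,-0.002,-0.01,0,1]
    - [-6.5,1.5,-5,-0.002,-0.01,0,1]
    - [-5.5,1.5,-5,-0.002,-0.01,0,1]
    - [-6,1,-5.5,-0.002,-0.01,0,1]
    - [0,0,0,0,0,0,1]
    - [0,0,0,0,0,0,1]

```text
clock: 22.0
tool_pos: [0.3644, -0.3029, 0.2167]
eef_rot: [0.777, 0.625, 0.048, 0.057]
contact_force: [3.4, 1.6, -6.2]
opening: 0.113
finger_force: 18.4
```

Run:
```python
from h import *
st(); s=r.get_state(); R=Ro.from_quat(s["eef_rot"]).as_matrix()
bar=s["tool_pos"]-.019*R[:,2]; b0=np.array([.5712,-.3495,.2772])+.019*np.array([.143,-.03,.989])
f=lambda th:.245*(-np.cos(th)*X+np.sin(th)*Zw)+.003*(np.sin(th)*X+np.cos(th)*Zw)
H=b0-f(1.78); v=bar-H; print("H",H,"bar rel",v@X,v@Y,v[2],"theta",np.arctan2(v[2],-v@X)-.012,"rad",np.hypot(v@X,v[2]))
p,d=r.snapshot("top"); p2,d2=r.snapshot("scene"); cv2.imwrite("pics/top9.png",p); cv2.imwrite("pics/scene9.png",p2)
for n,dd in(("top",d),("scene",d2)):
    C=cloud(n,dd); rel=C-H; a=rel@X;b=rel@Y;z=rel[...,2]; rho=np.hypot(a,z); th=np.arctan2(z,-a)
    # frame bands of lid: side bands and free edge, excluding the pane and gripper
    g=(abs(b)>.09)&(abs(b)<.118)&(rho>.05)&(rho<.2)&(th>.6)&(th<1.0)
    if g.sum()>20:
        k=np.polyfit(-a[g],z[g],1); print(n,g.sum(),"slope ang",np.arctan(k[0]),"off",k[1],"med th",np.median(th[g]), np.percentile(b[g],[5,50,95]))
C=cloud("top",d); m=wood(p)
```

```text
t 22.0 pos [ 364.4 -302.9  216.7] yaw 1.355 tz [ 0.146 -0.029 -0.989] ty [ 0.966 -0.212  0.149] q [ 1.22  0.63 -0.92  2.13  0.85  0.62 -0.49] F [ 3.4  1.6 -6.2] op 0.113 ff 18.4
H [ 0.52137623 -0.33842199  0.05695587] bar rel -0.16378414064063365 0.0006218976585210118 0.17857915318467502 theta 0.8165856584148776 rad 0.24231334812087116
top 639 slope ang 0.8223463436467349 off 0.011491518604690021 med th 0.8868141690436511 [-0.11401183  0.09215247  0.11561042]
scene 254 slope ang 0.8164116269059661 off -0.00025388044591149843 med th 0.8134621544668155 [0.09097459 0.10589192 0.116768  ]
```

>>> step_arm:
  series:
    - [-3,0.5,-3,-0.001,-0.005,0,1]
    - [-2.5,1,-3,-0.001,-0.005,0,1]
    - [0,0,0,0,0,0,1]
    - [0,0,0,0,0,0,1]
    - [0,0,0,0,0,0,1]

```text
clock: 22.6
tool_pos: [0.3579, -0.3015, 0.2104]
eef_rot: [0.777, 0.625, 0.051, 0.061]
contact_force: [5.9, 1.4, -8.0]
opening: 0.106
finger_force: 18.4
```

```bash
cat > lid.py <<'E'
from h import *
st(); s=r.get_state(); R=Ro.from_quat(s["eef_rot"]).as_matrix()
bar=s["tool_pos"]-.019*R[:,2]; H=np.array([.5214,-.3384,.0570]); v=bar-H
print("theta",np.arctan2(v[2],-v@X)-.012,"rad",np.hypot(v@X,v[2]))
p,d=r.snapshot("top"); p2,d2=r.snapshot("scene"); cv2.imwrite("pics/top10.png",p)
for n,dd in(("top",d),("scene",d2)):
    C=cloud(n,dd); rel=C-H; a=rel@X;b=rel@Y;z=rel[...,2]; rho=np.hypot(a,z); th=np.arctan2(z,-a)
    g=(abs(b)>.09)&(abs(b)<.118)&(rho>.05)&(rho<.2)&(th>.6)&(th<1.0)
    k=np.polyfit(-a[g],z[g],1); print(n,g.sum(),"slope",np.arctan(k[0]),"off",k[1],"med th",np.median(th[g]))
C=cloud("top",d); m=wood(p); g=cv2.medianBlur(((m>0)&(C[...,2]>.06)&(C[...,2]<.09)).astype(np.uint8),3); g[:200]=0
k,lb,q,c=cv2.connectedComponentsWithStats(g)
for j in range(1,k):
    if q[j,4]>60: P=onz("top",np.argwhere(lb==j)[:,::-1],.075)[:,:2]; print("L3",q[j,4],cv2.minAreaRect((P*1000).astype(np.float32)))
E
python3 lid.py
```

```text
t 22.6 pos [ 357.9 -301.5  210.4] yaw 1.355 tz [ 0.156 -0.031 -0.987] ty [ 0.964 -0.212  0.159] q [ 1.22  0.62 -0.9   2.16  0.89  0.58 -0.52] F [ 5.9  1.4 -8. ] op 0.106 ff 18.4
theta 0.7775683228821021 rad 0.24239393756175454
top 714 slope 0.7806466552233137 off 0.011618190024874643 med th 0.8468336997297323
scene 232 slope 0.7776563739187132 off -0.0006055522510918362 med th 0.7731244622960726
L3 118 ((381.75006103515625, -252.57347106933594), (21.446269989013672, 40.26564025878906), 86.9963607788086)
```

>>> step_arm:
  series:
    - [2,-0.5,0.3,0,0,0,1]
    - [0,0,0,0,0,0,1]
    - [0,0,0,0,0,0,1]
    - [0,0,0,0,0,0,1]
    - [0,0,0,0,0,0,1]
    - [0,0,0,0,0,0,1]

```text
clock: 23.3
tool_pos: [0.358, -0.3015, 0.2103]
eef_rot: [0.777, 0.625, 0.05, 0.06]
contact_force: [-2.3, 5.3, -0.4]
opening: 0.109
finger_force: 17.7
```

```bash
python3 lid.py
```

```text
t 23.3 pos [ 358.  -301.5  210.3] yaw 1.354 tz [ 0.152 -0.031 -0.988] ty [ 0.965 -0.212  0.155] q [ 1.22  0.63 -0.9   2.16  0.88  0.58 -0.52] F [-2.3  5.3 -0.4] op 0.109 ff 17.7
theta 0.7782538081038134 rad 0.2422304474503001
top 712 slope 0.7829275082658046 off 0.011222454790658892 med th 0.8476508109675838
scene 230 slope 0.7788686790522487 off -0.00048011028933276674 med th 0.7745644307993031
L3 119 ((381.75006103515625, -252.57347106933594), (21.446269989013672, 40.26564025878906), 86.9963607788086)
```

```bash
python3 -c "
from plant import r
print(r.finish_job())"
```

```text
the job is handed in; nothing more can be done
None
```

I laid both loose slats as the crib's third layer, within about 3 mm of straight above the first-layer slats by camera, and let go of them. I then lowered the lid under grip, and it was being held at about 44.7° from shut when I handed the job in at 23 s. I did not check the bystander items against their starting places in a final picture.

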